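Hold the soap pusher back for a refill

TASK

The purple soap tray is due for a refill: hang the yellow saddle tag astride the brass rail of the tray with the purple soaps and let go of it, then take that tray's spring-loaded pusher by its tab and pull it back until its black pointer stands over the green clip, within the clip's length. Finish while still holding the pusher there, so that a colleague can drop in a bar, with the tag hanging on the rail. Leave the pink tray's pusher, all the soaps, the bottle and the candle where they are.

Things in the scene. Friction and masses are not known exactly. Their poses are not given: they have to be found in the camera images.
- tag: Yellow saddle-shaped tag (upside-down U) standing on its two legs: legs 4 mm thick, 60 mm wide (y), 75 mm long, 26 mm apart inside, 34 mm over all (x); bridge 75 to 81 mm up; on it a wooden grip tab, 12 mm thick (x), 36 mm wide (y), 81 to 125 mm up. Origin: centre of the underside, z up; the rail goes between the legs, parallel to the tag's y. About 0.12 kg.
- tag_saddle (a point): Centre of the underside of the tag's bridge, which rests on the rail when hung; 75 mm above the tag's origin.
- purple_tray: Wooden tray fixed to the counter, with two purple soap bars: 320 mm long (x), 100 mm wide (y), side walls 6 mm thick, tops 36 mm up, -x end open. Origin: centre of its underside; x runs from the staff (robot) end to the customer end. A brass rail on two 10 mm posts spans it.
- purple_rail (a point): Midpoint of the axis of the tray's horizontal brass rail: 12 mm diameter, along the tray's y axis, 130 mm above the counter, clear length 120 mm between its posts, 115 mm towards the customer end from the tray's centre. Axes as the tray's.
- purple_pusher: Spring-return purple pusher; slides along the tray's x. Upright pull tab, 14 mm thick (x), 40 mm wide (y), same colour; origin in the tab 95 mm above the counter; tab top 28 mm above the origin, tab free to 45 mm below it, where the 84 mm wide block begins. Rests at the tray's x = +10 mm; pulls up to 120 mm along tray -x: 3 N at rest plus 55 N/m, 6 to 8 N at the clip. Axes as the tray's.
- purple_pointer (a point): Middle of the black pointer that sticks out sideways (tray +y) from the pusher across the side wall, 46 mm above the counter; it moves with the pusher and has the same position along the tray (tray x) as the tab's centre.
- purple_mark: Green clip fixed on the tray's +y side wall, the mark for the pull: 16 mm long along the tray; from above a green patch 34 mm wide reaching outward from the wall; the pointer passes over it. Origin at the middle of its length; axes as the tray's. 50 to 85 mm from the tray's centre towards the robot, differing from day to day.
- pink_tray: Wooden tray fixed to the counter, with two pink soap bars: 320 mm long (x), 100 mm wide (y), side walls 6 mm thick, tops 36 mm up, -x end open. Origin: centre of its underside; x runs from the staff (robot) end to the customer end. A brass rail on two 10 mm posts spans it. Bystander with its own rail, pusher and clip; the two trays may be either way round.
- pink_pusher: Pink pusher of the pink tray, built like the purple one. Bystander.
- purple_soap1: Purple soap bar, 55 x 80 x 30 mm, lying flat in the purple tray. Bystander. Origin at the centre of its underside.
- purple_soap2: Purple soap bar, 55 x 80 x 30 mm, lying flat in the purple tray. Bystander. Origin at the centre of its underside.
- pink_soap1: Pink soap bar, 55 x 80 x 30 mm, lying flat in the pink tray. Bystander. Origin at the centre of its underside.
- pink_soap2: Pink soap bar, 55 x 80 x 30 mm, lying flat in the pink tray. Bystander. Origin at the centre of its underside.
- bottle: Amber glass oil bottle with a black cap, 48 mm diameter, 120 mm tall, standing. Bystander. Origin at the centre of its underside.
- candle: White ceramic candle jar, 72 mm diameter, 70 mm tall. Bystander. Origin at the centre of its underside.

How it is judged (in metres and radians):
On the way, in this order (a step that is already met when the one before it is completed fails the run):
1. the tag hangs astride the purple tray's rail, let go and still (z of tag_saddle in the frame of purple_rail between 0 and 0.013 m and x of tag_saddle in the frame of purple_rail between -0.014 and 0.014 m and angle between tag's own z axis and vertical below 0.25 rad and contact force between tag and purple_tray above 0.3 N and contact force between tag and the arm below 0.2 N and contact force between tag and the fingers below 0.2 N and linear speed of tag below 0.03 m/s), for 0.2 s.
2. the purple pusher is held back with its pointer over the green clip (x of purple_pointer in the frame of purple_mark between -0.008 and 0.008 m and contact force between the fingers and purple_pusher above 2 N and contact force between tag and purple_pusher below 0.3 N), for 0.2 s.
At the end, for the whole second after the job is handed in: The released tag hangs still astride the purple rail, bridge on the bar (underside 0-13 mm above its axis, within 14 mm sideways), within 0.25 rad of upright; the fingers hold the purple pusher (over 2 N), its pointer within 8 mm of the clip's middle along the tray, not propped by the tag (all of step 1 and all of step 2); the arm keeps its last pose, push and grip.
It fails at once if a soap, the bottle or the candle is displaced by more than 30 mm (distance of any of purple_soap1, purple_soap2, pink_soap1, pink_soap2, bottle, candle from where it was at the start of the episode above 0.03 m).
It fails at once if the pink tray's pusher is pulled more than 15 mm (distance of pink_pusher from where it was at the start of the episode above 0.015 m).
It also fails if it takes over 48 s, if anything falls off the work surface, if the arm or the gripper's body presses on something with over 40 N, if the wrist force passes 120 N, or if a joint passes its speed limit or range.

ROBOT

A 6-joint arm with a two-finger parallel gripper is mounted at the origin on the work surface. World frame = base frame: x ahead of the robot, y to its left, z up, the work surface at z = 0. Lengths are in mm, angles in rad, forces in N, time in s.
With the tool pointing down it reaches from about 275 to 750 mm from the base axis. Payload 10.2 kg.
Tool frame: the origin (TCP) lies midway between the tips of the shut fingers; the grasp point (between the pads) lies 19 mm behind it; z points along the fingers, y is the line along which they close (so a half turn about z gives the same grasp; the last joint's range is limited). The gripper opens to 85 mm and grips with 20 to 120 N. Pads are 22 mm wide; open, the fingers measure 114 mm over their backs; the gripper's body (76 mm by 85 mm) begins 54 mm behind the grasp point. The pads swing forward as they close: fully open they stand 13 mm farther back than shut.
Start: joints at [0.915, 0.313, 1.498, -0, 1.331, -0.223], TCP at [220.205, 476.593, 231.294] pointing down, gripper open.
Joint ranges: [-2.94, 2.94], [-0.97, 2.17], [0.19, 2.56], [-1.23, 4.37], [0.02, 3.11], [-2.88, 2.88]. Speed limits (rad/s): [2.39, 2.39, 3.01, 3.14, 3.14, 3.14].

INTERFACE

Orientations are given as a unit quaternion [w, x, y, z].
In Python, from rig import ctrl gives the robot as it stands.
- The arm moves only by the tool send_rows, never from a script. Its argument "targets" is a list of rows, each an object with "offset": the shift along the world's x, y, z in cm, a list of three; "spin": the turn about the world's z in rad. A call has 1 to 8 rows; each row is the pose to reach, as a shift and turn from the pose commanded when the call began; what a row does not reach only later rows make up. A row lasts 1/12 s, in which the tool goes at most 41.7 mm and 7.16 degrees, less where a joint would pass 70% of its speed; a pose out of reach is approached as far as the arm can. A call with a gripper value outside its range is refused whole. "grip" is the opening, from 0 (shut) to 1 (fully open), set as the call begins (left out, the last holds). The fingers move at their own pace and stop on an object; "squeeze" is the grip in N (left out, the last holds). Time passes only in rows, so rows that repeat a pose let the fingers close. It gives the time, the measured TCP pose, the force, the opening and the grip force at its end, in the units of the state.
- ctrl.sense(): the state, without advancing time (a new reading comes with each control period).
- ctrl.capture(name): name is "scene" or "side" or "wrist"; returns (picture, depth): 480x640x3 uint8, red, green, blue; 480x640 float32, mm along the optical axis (not along the pixel's ray), 0 where there is no reading.
- ctrl.calibration(name): a dict with "fx", "fy", "cx", "cy" (pixels), "k1" (the pictures are not rectified: a ray, as slopes to the right and down, at radius r is drawn at 1 + k1 r^2 times it, then the intrinsics apply), "view" (4x4, takes a point from world to camera coordinates); the wrist camera has in their place "mount" (4x4, takes a point from camera to tool coordinates, whose origin is the TCP and whose axes are the flange's). Camera axes: x right, y down, z forward; pixel columns grow to the right and rows downward; lengths in mm; the calibration is good to about 2 mm. A picture is of the moment at which its call begins: read the wrist's pose just before it. calibration takes no time and is no camera call.
- ctrl.finish_job(): hands the job in; it is judged then, once.
Trained networks look in the newest picture that a camera, given by its name, has taken for a name from the list of things; names that differ only in an ending like _2 or _b are one class to them, and where a whole thing is asked for, a point or a joint stands for the part that bears it (a point fixed in the world has none). Each returns a list of dicts, best first, with "conf" (0 to 1); they miss things now and then, are a little off and sometimes report something else, mostly with a low value. They report only what shows in the picture. A call takes as long as a camera call.
- ctrl.search_frame(camera, query): "box" ([left, top, right, bottom] in pixels, round what is visible of it).
- ctrl.place_of(camera, query): "uv" ([column, row] in pixels: a listed point, or the origin of a listed thing).
The state is a dict: "time_s": time; "joints": joint angles; "dq": joint speeds; "tau": joint torques, N m; "eef_pos": TCP position; "ee_rot": TCP orientation; "force": force on the tool from outside, world axes, zero at the start; "wrist_torque": the same for the moment, N m; "grip_width": opening from 0.0 (shut) to 1.0 (fully open); "grip_force": force on a finger pad.
Only numpy, scipy, OpenCV 4.12 (cv2) and the standard library are available. Lean on these libraries where they do the work, as an engineer would, in place of code of your own. Each camera call takes 0.05 s, during which the arm holds its last target. There are 200 camera calls.

## Working session

There is one attempt and no reset: what is moved stays moved. The work goes in short steps, Python scripts to look and compute and a tool call to move; the robot and the scene stay as the last step left them, time stands still between calls to the robot, and variables do not carry over. Pictures are saved under pics/ and viewed, at most 10 in all, crops included, and the job is handed in when it is done.

Besides the shell and the picture viewer there is one more tool, called after "Request:" by a JSON object that holds its "api" and its "payload", one argument or row to a line. send_rows: Moves the arm, as the interface text tells. Its arguments: {"type":"object","properties":{"targets":{"type":"array"},"grip":{"type":"number"},"squeeze":{"type":"number"}},"required":["targets"]}

```bash
mkdir -p pics
cat > h.py <<'E'
import numpy as np, cv2
from rig import ctrl
from scipy.spatial.transform import Rotation as R
def cam(name, st=None):
    c=ctrl.calibration(name)
    if 'view' in c: T=np.linalg.inv(np.array(c['view']))
    else:
        st=st or ctrl.sense(); q=st['ee_rot']; M=np.eye(4)
        M[:3,:3]=R.from_quat([q[1],q[2],q[3],q[0]]).as_matrix(); M[:3,3]=st['eef_pos']
        T=M@np.array(c['mount'])
    return c,T
def ray(c,uv):
    d=np.array([(uv[0]-c['cx'])/c['fx'],(uv[1]-c['cy'])/c['fy']]); s=d.copy()
    for _ in range(20): s=d/(1+c['k1']*(s@s))
    return np.array([s[0],s[1],1.])
def at_z(c,T,uv,z):
    d=T[:3,:3]@ray(c,uv); return T[:3,3]+d*(z-T[2,3])/d[2]
def at_d(c,T,uv,dep):
    return T[:3,3]+T[:3,:3]@(ray(c,uv)*dep)
def cloud(c,T,dep):
    v,u=np.mgrid[0:480,0:640]
    d=np.stack([(u-c['cx'])/c['fx'],(v-c['cy'])/c['fy']],-1); s=d.copy()
    for _ in range(20): s=d/(1+c['k1']*(s**2).sum(-1,keepdims=True))
    P=np.concatenate([s,np.ones((480,640,1))],-1)*dep[...,None]
    return P@T[:3,:3].T+T[:3,3]
E
python3 - <<'E'
from h import *
np.set_printoptions(precision=1,suppress=True)
ims=[]
for n in ['scene','side']:
    c,T=cam(n); im,d=ctrl.capture(n); np.savez(f'{n}.npz',im=im,d=d); cv2.imwrite(f'pics/{n}0.png',im[...,::-1])
    print(n,T[:3,3],T[:3,2])
    for q,z in [('tag',0),('tag_saddle',75),('purple_tray',0),('purple_rail',130),('purple_pusher',95),('purple_pointer',46),('purple_mark',36),('pink_tray',0),('pink_pusher',95),('bottle',0),('candle',0)]:
        for r in ctrl.place_of(n,q)[:2]:
            print(q,round(r['conf'],2),np.array(r['uv']),at_z(c,T,r['uv'],z))
print(ctrl.sense()['time_s'])
E
```

```text
scene [1031.4  658.6  936.4] [-0.4 -0.6 -0.7]
tag 0.91 [284.2 162.2] [ 438.6 -357.9   -0. ]
tag_saddle 0.65 [280.  135.3] [ 439.8 -368.4   75. ]
purple_tray 0.78 [373.7 302.2] [528.2 108.7   0. ]
purple_rail 0.83 [319.8 279.5] [643.6  92.  130. ]
purple_pusher 0.69 [371.7 273.6] [541.2 110.2  95. ]
purple_pusher 0.36 [386.7 315.5] [578.9 200.3  95. ]
purple_pointer 0.74 [385.  312.2] [550.4 165.9  46. ]
purple_mark 0.46 [414.  308.9] [495.9 185.6  36. ]
pink_tray 0.62 [302.9 234.3] [ 538.2 -125.3    0. ]
pink_pusher 0.62 [296.9 203. ] [ 548.6 -127.6   95. ]
bottle 0.79 [484.8 366. ] [454.7 340.4  -0. ]
candle 0.75 [412.3 416.1] [626.1 339.4   0. ]
candle 0.49 [315. 326.] [654.  90.   0.]
side [-110.5 -653.2  757.6] [ 0.6  0.6 -0.6]
tag 0.66 [414.8 409.4] [ 432.4 -370.3    0. ]
tag_saddle 0.6 [419.9 382.1] [ 427.4 -370.7   75. ]
purple_tray 0.73 [273.2 256.5] [537.9 111.1   0. ]
purple_tray 0.25 [243.5 203.9] [628.6 332.8   0. ]
purple_rail 0.79 [312.4 190.2] [652.1 106.5 130. ]
purple_rail 0.59 [376.  291.9] [ 491.2 -216.7  130. ]
purple_pusher 0.62 [273.3 223. ] [534.8 105.1  95. ]
purple_pointer 0.8 [260.5 227.9] [547.8 165.5  46. ]
purple_mark 0.61 [236.7 239.8] [487.2 176.3  36. ]
pink_tray 0.98 [346.5 308.9] [ 531.9 -119.9    0. ]
pink_tray 0.4 [300.5 244.3] [615.6 104.    0. ]
pink_pusher 0.83 [356.8 269.7] [ 547.5 -124.4   95. ]
pink_pusher 0.2 [417.5 381.1] [ 410.6 -375.1   95. ]
bottle 0.57 [183.7 229.3] [448.6 338.6   0. ]
candle 0.84 [243.5 204.6] [626.4 330.1   0. ]
1.2
```

View pics/scene0.png

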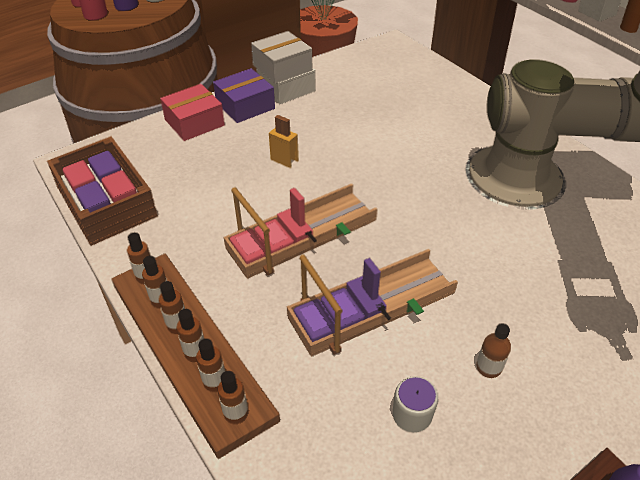

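View pics/side0.png

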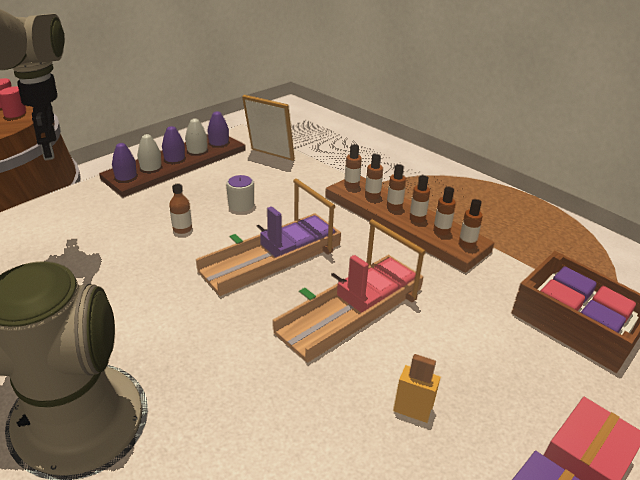

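The scene view shows the yellow tag at about (284,150), the purple tray at (373,300) with its clip at (414,307) and pointer at (385,313), and the pink tray at (302,234). The side view agrees: tag at (415,395), purple tray at (273,255), clip at (237,239). Next I'll get the yaws and heights from the depth.

Run:
```python
from h import *
np.set_printoptions(precision=2,suppress=True)
st=ctrl.sense(); q=st['ee_rot']; M=R.from_quat([q[1],q[2],q[3],q[0]]).as_matrix(); print('tool y',M[:,1],'z',M[:,2],st['eef_pos'],st['grip_width'])
def rect(P):
    r=cv2.minAreaRect(P[:,:2].astype(np.float32)); return r
for n in ['scene','side']:
    z=np.load(n+'.npz'); im=z['im']; c,T=cam(n); P=cloud(c,T,z['d'])
    hsv=cv2.cvtColor(im,cv2.COLOR_RGB2HSV); H,S,V=hsv[...,0],hsv[...,1],hsv[...,2]
    near=lambda x,y,r:(abs(P[...,0]-x)<r)&(abs(P[...,1]-y)<r)&(z['d']>0)
    m=near(436,-364,70)&(P[...,2]>15); print(n,'tag all',m.sum(),rect(P[m]),P[m][:,2].max())
    m2=m&(P[...,2]>95); print(' tab',m2.sum(),P[m2].mean(0),rect(P[m2]))
    m=near(648,100,90)&(P[...,2]>118)&(P[...,2]<150)
    Q=P[m]; l=cv2.fitLine(Q[:,:2].astype(np.float32),cv2.DIST_HUBER,0,.01,.01).ravel()
    print(' rail',m.sum(),Q.mean(0),np.percentile(Q[:,1],[2,98]),np.percentile(Q[:,2],[2,50,98]),l)
    m=near(490,170,60)&(H>40)&(H<85)&(S>100); print(' clip',m.sum(),P[m].mean(0),rect(P[m]))
    m=near(540,105,60)&(P[...,2]>70)&(P[...,2]<135); print(' ptab',m.sum(),P[m].mean(0),rect(P[m]),P[m][:,2].max())
```

```text
tool y [0.42 0.91 0.  ] z [ 0.  0. -1.] [220.2  476.61 231.31] 1.0001916669477562
scene tag all 978 ((434.77532958984375, -364.784423828125), (43.657772064208984, 67.33753967285156), 21.48080062866211) 127.68712110934075
 tab 193 [ 436.31 -361.75  112.96] ((435.0857849121094, -364.7713928222656), (17.165443420410156, 40.0684814453125), 22.037267684936523)
 rail 503 [650.2  104.9  133.32] [ 32.11 168.12] [120.73 134.01 137.58] [  0.13   0.99 650.6  104.75]
 clip 145 [491.62 181.45  36.6 ] ((486.92083740234375, 183.4964599609375), (37.52793884277344, 31.644092559814453), 67.47899627685547)
 ptab 437 [547.85 116.92 103.23] ((544.9230346679688, 112.76252746582031), (41.986175537109375, 16.394432067871094), 84.22071838378906) 126.15321284310085
side tag all 1934 ((428.8855285644531, -367.68231201171875), (38.7053108215332, 61.213890075683594), 19.696533203125) 127.67741895596657
 tab 428 [ 426.31 -369.66  113.89] ((428.60687255859375, -368.27099609375), (14.190348625183105, 36.18061828613281), 23.86690330505371)
 rail 290 [641.14  90.85 131.21] [ 27.52 164.53] [120.17 132.65 136.52] [  0.12   0.99 640.65  92.61]
 clip 60 [487.91 180.41  37.83] ((488.2662353515625, 180.87997436523438), (35.08052444458008, 16.205028533935547), 84.09849548339844)
 ptab 335 [535.83 105.24 100.38] ((539.4248657226562, 108.41478729248047), (41.99617385864258, 18.419178009033203), 82.8175048828125) 124.09189981275642
```

Request:
{"api": "send_rows", "payload": {
  "targets": [
    {"offset": [1, -4.1, 0], "spin": -0.1},
    {"offset": [2, -8.2, 0], "spin": -0.2},
    {"offset": [3, -12, 0], "spin": -0.3},
    {"offset": [4, -16, 0], "spin": -0.4},
    {"offset": [5, -20, 0], "spin": -0.5},
    {"offset": [6, -24, 0], "spin": -0.6},
    {"offset": [7, -28, 0], "spin": -0.7},
    {"offset": [8, -32, 0], "spin": -0.75}
  ],
  "grip": 1
}}

```text
time_s: 1.87
eef_pos: [300.0, 154.9, 231.5]
ee_rot: [0.0, 0.559, 0.829, 0.0]
force: [1.8, 0.5, 0.6]
grip_width: 1.0
grip_force: 0.0
```

Request:
{"api": "send_rows", "payload": {
  "targets": [
    {"offset": [1, -4, 0], "spin": 0},
    {"offset": [2, -8, 0], "spin": 0},
    {"offset": [3, -12, 0], "spin": 0},
    {"offset": [4, -16, 0], "spin": 0},
    {"offset": [5, -20, 0], "spin": 0},
    {"offset": [6, -24, 0], "spin": 0},
    {"offset": [7, -28, 0], "spin": 0},
    {"offset": [8, -32, 0], "spin": 0}
  ]
}}

```text
time_s: 2.53
eef_pos: [380.1, -165.7, 231.5]
ee_rot: [0.0, 0.558, 0.83, 0.0]
force: [1.3, 0.3, -0.2]
grip_width: 0.998
grip_force: 0.0
```

Request:
{"api": "send_rows", "payload": {
  "targets": [
    {"offset": [1, -4, 0], "spin": 0},
    {"offset": [2, -8, 0], "spin": 0},
    {"offset": [3, -12, 0], "spin": 0},
    {"offset": [4, -16, 0], "spin": 0},
    {"offset": [5.2, -20.1, 0], "spin": 0},
    {"offset": [5.2, -20.1, 0], "spin": 0}
  ]
}}

```text
time_s: 3.03
eef_pos: [432.4, -370.0, 229.4]
ee_rot: [-0.0, 0.559, 0.829, -0.0]
force: [-0.3, 0.5, -0.2]
grip_width: 0.999
grip_force: 0.0
```

```bash
cat > w.py <<'E'
from h import *
import sys
np.set_printoptions(precision=1,suppress=True)
def look(name,qs):
    st=ctrl.sense(); c,T=cam('wrist',st); im,d=ctrl.capture('wrist'); P=cloud(c,T,d)
    cv2.imwrite(f'pics/{name}.png',im[...,::-1]); np.savez(name+'.npz',im=im,d=d,P=P,T=T)
    print(st['eef_pos'],st['time_s'],'cam',T[:3,3],T[:3,2])
    for q,z in qs:
        for r in ctrl.place_of('wrist',q)[:2]: print(q,round(r['conf'],2),np.array(r['uv']),at_z(c,T,r['uv'],z))
    return st,c,T,im,d,P
E
python3 - <<'E'
from w import *
st,c,T,im,d,P=look('w1',[('tag',0),('tag_saddle',75)])
m=(abs(P[...,0]-432)<70)&(abs(P[...,1]+366)<70)&(d>0)
for lo,hi in [(118,132),(75,90)]:
    k=m&(P[...,2]>lo)&(P[...,2]<hi)
    if k.sum()>10: print(lo,k.sum(),P[k].mean(0),cv2.minAreaRect(P[k][:,:2].astype(np.float32)))
E
```

```text
[ 432.4 -370.   229.4] 3.0333 cam [ 404.9 -302.4  372.3] [ 0.1 -0.3 -1. ]
tag 0.61 [318.9 199.9] [ 430.1 -365.1    0. ]
tag_saddle 0.74 [320.1 218.9] [ 431.4 -365.9   75. ]
118 1011 [ 429.4 -365.   124.9] ((429.8209533691406, -365.86944580078125), (11.824007034301758, 35.560028076171875), 21.63222312927246)
75 2455 [ 428.2 -361.8   81.3] ((430.047119140625, -366.282958984375), (33.751800537109375, 60.82121276855469), 21.08061408996582)
```

View pics/w1.png

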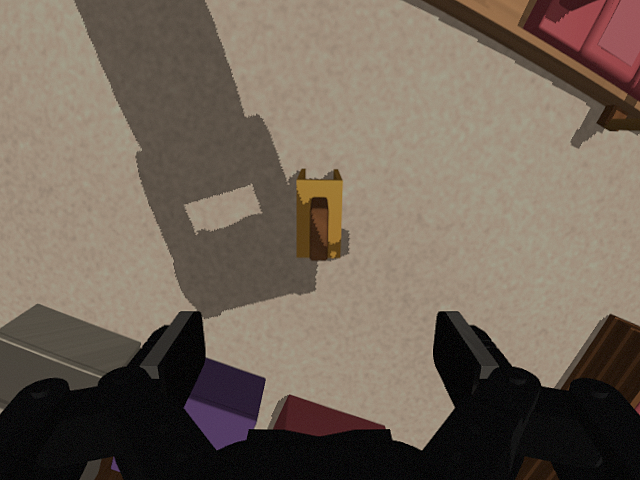

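The wrist picture shows the tag below, its tab at (319,230) and bridge at (320,218), with 21° yaw, centred at (430,-366). Now I'll descend.

Request:
{"api": "send_rows", "payload": {
  "targets": [
    {"offset": [-0.2, 0, -3], "spin": 0},
    {"offset": [-0.2, 0, -6], "spin": 0},
    {"offset": [-0.2, 0, -9], "spin": 0},
    {"offset": [-0.2, 0, -12], "spin": -0.01},
    {"offset": [-0.2, 0, -14], "spin": -0.01},
    {"offset": [-0.2, 0, -14], "spin": -0.01},
    {"offset": [-0.2, 0, -14], "spin": -0.01}
  ]
}}

```text
time_s: 3.77
eef_pos: [430.3, -363.4, 92.0]
ee_rot: [-0.0, 0.561, 0.828, 0.0]
force: [0.4, -0.7, 0.3]
grip_width: 1.001
grip_force: 0.0
```

Request:
{"api": "send_rows", "payload": {
  "targets": [
    {"offset": [0, -0.25, 0], "spin": 0},
    {"offset": [0, -0.25, 0], "spin": 0},
    {"offset": [0, -0.25, 0], "spin": 0},
    {"offset": [0, -0.25, 0], "spin": 0},
    {"offset": [0, -0.25, 0], "spin": 0},
    {"offset": [0, -0.25, 0], "spin": 0},
    {"offset": [0, -0.25, 0], "spin": 0},
    {"offset": [0, -0.25, 0], "spin": 0}
  ],
  "grip": 0,
  "squeeze": 50
}}

```text
time_s: 4.43
eef_pos: [430.3, -367.0, 91.6]
ee_rot: [0.0, 0.562, 0.827, -0.0]
force: [0.1, 0.6, 2.9]
grip_width: 0.131
grip_force: 49.0
```

Request:
{"api": "send_rows", "payload": {
  "targets": [
    {"offset": [0, 0, 0], "spin": 0},
    {"offset": [0, 0, 0], "spin": 0},
    {"offset": [0, 0, 0], "spin": 0},
    {"offset": [0, 0, 0], "spin": 0}
  ]
}}

```text
time_s: 4.77
eef_pos: [430.3, -367.0, 91.6]
ee_rot: [0.0, 0.562, 0.827, -0.0]
force: [0.4, 0.8, 5.3]
grip_width: 0.134
grip_force: 49.3
```

Request:
{"api": "send_rows", "payload": {
  "targets": [
    {"offset": [0, 0, 2], "spin": 0},
    {"offset": [0, 0, 5], "spin": 0},
    {"offset": [0, 0, 9], "spin": 0},
    {"offset": [0, 0, 13], "spin": 0},
    {"offset": [0, 0, 17], "spin": 0},
    {"offset": [1, 2.5, 17], "spin": -0.05},
    {"offset": [2.5, 5.5, 17], "spin": -0.1},
    {"offset": [4, 9, 17], "spin": -0.15}
  ]
}}

```text
time_s: 5.43
eef_pos: [470.2, -276.6, 261.0]
ee_rot: [-0.0, 0.624, 0.781, -0.0]
force: [1.4, 0.1, -2.5]
grip_width: 0.136
grip_force: 49.0
```

Request:
{"api": "send_rows", "payload": {
  "targets": [
    {"offset": [1.6, 3.6, 0], "spin": -0.05},
    {"offset": [3.2, 7.2, 0], "spin": -0.1},
    {"offset": [4.8, 10.8, 0], "spin": -0.15},
    {"offset": [6.4, 14.4, 0], "spin": -0.2},
    {"offset": [8, 18, 0], "spin": -0.25},
    {"offset": [9.6, 21.6, 0], "spin": -0.3},
    {"offset": [11.2, 25.2, 0], "spin": -0.35},
    {"offset": [12.8, 28.5, 0], "spin": -0.35}
  ]
}}

```text
time_s: 6.1
eef_pos: [598.4, 10.4, 260.6]
ee_rot: [-0.001, 0.75, 0.662, -0.0]
force: [0.5, -0.3, -1.5]
grip_width: 0.132
grip_force: 49.0
```

Request:
{"api": "send_rows", "payload": {
  "targets": [
    {"offset": [1.3, 3, 0], "spin": 0},
    {"offset": [2.6, 6, 0], "spin": 0},
    {"offset": [3.9, 8, 0], "spin": 0},
    {"offset": [4.7, 9, 0], "spin": 0},
    {"offset": [4.7, 9, 0], "spin": 0},
    {"offset": [4.7, 9, 0], "spin": 0}
  ]
}}

```text
time_s: 6.6
eef_pos: [645.0, 98.2, 260.1]
ee_rot: [-0.001, 0.749, 0.663, -0.001]
force: [-0.4, -0.1, -0.4]
grip_width: 0.135
grip_force: 49.1
```

Run:
```python
from w import *
st,c,T,im,d,P=look('w2',[('tag',0),('purple_rail',130),('purple_pusher',95),('purple_pointer',46),('purple_mark',36)])
print(st['ee_rot'],st['grip_width'])
hsv=cv2.cvtColor(im,cv2.COLOR_RGB2HSV); H,S,V=hsv[...,0],hsv[...,1],hsv[...,2]
m=(d>0)&(P[...,2]>126)&(P[...,2]<145)&(abs(P[...,0]-646)<40)&(abs(P[...,1]-98)<80)
print('rail',m.sum())
if m.sum()>20:
    Q=P[m];print(Q.mean(0),Q.min(0),Q.max(0),cv2.fitLine(Q[:,:2].astype(np.float32),cv2.DIST_HUBER,0,.01,.01).ravel(),cv2.minAreaRect(Q[:,:2].astype(np.float32)))
m=(d>0)&(P[...,2]>112)&(P[...,2]<130)&(abs(P[...,0]-541)<35)&(abs(P[...,1]-110)<40)
if m.sum()>20: print('ptab',P[m].mean(0),cv2.minAreaRect(P[m][:,:2].astype(np.float32)))
m=(d>0)&(H>40)&(H<85)&(S>100)&(abs(P[...,0]-490)<60)&(abs(P[...,1]-180)<40)
if m.sum()>20: print('clip',m.sum(),P[m].mean(0),cv2.minAreaRect(P[m][:,:2].astype(np.float32)))
# tag yellow
m=(d>0)&(P[...,2]>150)&(H>15)&(H<35)&(S>120)
if m.sum()>20: print('tag',m.sum(),P[m].mean(0),P[m].max(0),cv2.minAreaRect(P[m&(abs(P[...,2]-np.percentile(P[m][:,2],95))<4)][:,:2].astype(np.float32)))
```

```text
[645.   98.2 260.1] 6.6 cam [654.  170.7 403. ] [-0.  -0.3 -1. ]
tag 0.63 [318.4 246.9] [637.8  47.7   0. ]
purple_rail 0.89 [319.6 233.1] [645.1  97.5 130. ]
purple_pusher 0.68 [190.2 220.6] [541.9 111.2  95. ]
purple_pointer 0.79 [204.  143.1] [551.  169.3  46. ]
purple_mark 0.73 [139.7 139.4] [489.4 180.7  36. ]
[-0.   0.7  0.7 -0. ] 0.13457814462459014
rail 1757
[650.2 135.5 135.1] [640.1  99.2 129.5] [659.9 168.8 138.4] [  0.1   1.  650.1 135.5] ((650.1533813476562, 133.98605346679688), (68.86698150634766, 11.519116401672363), 82.73616027832031)
ptab [543.3 113.5 121.7] ((541.736572265625, 112.27159118652344), (40.61746597290039, 14.343734741210938), 81.17611694335938)
clip 705 [488.9 181.9  38.5] ((488.56256103515625, 182.35496520996094), (33.125850677490234, 18.046281814575195), 81.45179748535156)
tag 5387 [647.3 118.8 245.1] [696.3 131.2 355.7] ((646.8038330078125, 112.76204681396484), (33.19674301147461, 34.14818572998047), 83.39962005615234)
```

View pics/w2.png

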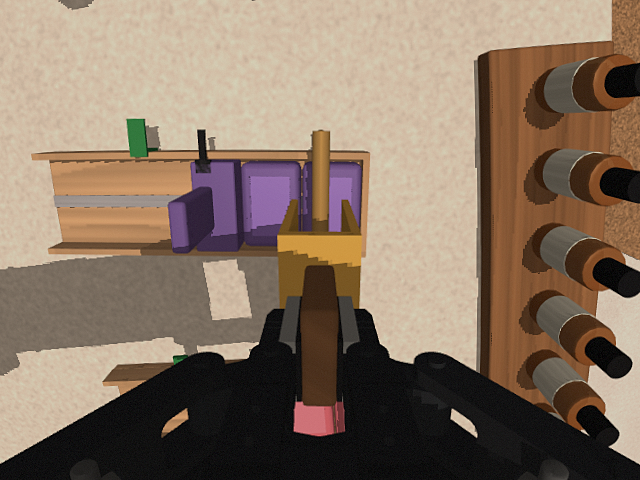

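The picture shows the held tag's bridge at (318,260), with the purple rail ((320,180) in view) running centrally between its legs. Pointer is at (203,145), clip at (138,138). The tag and rail lines agree to within 1 mm, so I'm lowering.

Request:
{"api": "send_rows", "payload": {
  "targets": [
    {"offset": [0.05, 0.1, -2.5], "spin": 0},
    {"offset": [0.05, 0.1, -5], "spin": 0},
    {"offset": [0.05, 0.1, -7], "spin": 0},
    {"offset": [0.05, 0.1, -8.5], "spin": 0},
    {"offset": [0.05, 0.1, -9.7], "spin": 0},
    {"offset": [0.05, 0.1, -10.3], "spin": 0},
    {"offset": [0.05, 0.1, -10.3], "spin": 0}
  ]
}}

```text
time_s: 7.48
eef_pos: [645.2, 98.8, 157.1]
ee_rot: [-0.001, 0.749, 0.663, -0.001]
force: [0.7, -0.6, -1.9]
grip_width: 0.13
grip_force: 49.0
```

Request:
{"api": "send_rows", "payload": {
  "targets": [
    {"offset": [0, 0, -0.1], "spin": 0},
    {"offset": [0, 0, -0.2], "spin": 0},
    {"offset": [0, 0, -0.3], "spin": 0},
    {"offset": [0, 0, -0.35], "spin": 0},
    {"offset": [0, 0, -0.35], "spin": 0}
  ]
}}

```text
time_s: 7.9
eef_pos: [645.8, 99.1, 155.0]
ee_rot: [0.0, 0.749, 0.663, 0.0]
force: [0.5, -0.4, -1.6]
grip_width: 0.129
grip_force: 49.0
```

Request:
{"api": "send_rows", "payload": {
  "targets": [
    {"offset": [0, 0, -0.1], "spin": 0},
    {"offset": [0, 0, -0.2], "spin": 0},
    {"offset": [0, 0, -0.2], "spin": 0},
    {"offset": [0, 0, -0.2], "spin": 0}
  ]
}}

```text
time_s: 8.23
eef_pos: [645.7, 99.1, 152.8]
ee_rot: [-0.0, 0.749, 0.663, -0.0]
force: [-0.2, -0.2, -1.5]
grip_width: 0.131
grip_force: 49.2
```

Request:
{"api": "send_rows", "payload": {
  "targets": [
    {"offset": [0, 0, 0], "spin": 0},
    {"offset": [0, 0, 0], "spin": 0},
    {"offset": [0, 0, 0], "spin": 0},
    {"offset": [0, 0, 0], "spin": 0},
    {"offset": [0, 0, 0], "spin": 0},
    {"offset": [0, 0, 0], "spin": 0},
    {"offset": [0, 0, 0], "spin": 0},
    {"offset": [0, 0, 0], "spin": 0}
  ],
  "grip": 1
}}

```text
time_s: 8.9
eef_pos: [645.7, 99.1, 152.8]
ee_rot: [0.0, 0.749, 0.663, 0.0]
force: [-0.1, -0.0, -0.4]
grip_width: 0.998
grip_force: 0.0
```

Request:
{"api": "send_rows", "payload": {
  "targets": [
    {"offset": [0, 0, 2], "spin": 0},
    {"offset": [0, 0, 4], "spin": 0},
    {"offset": [0, 0, 7], "spin": 0},
    {"offset": [0, 0, 10], "spin": 0},
    {"offset": [-3.5, 0.3, 10], "spin": 0},
    {"offset": [-7, 0.6, 10], "spin": 0},
    {"offset": [-10.2, 1.3, 10], "spin": 0},
    {"offset": [-10.2, 1.3, 10], "spin": 0}
  ]
}}

```text
time_s: 9.57
eef_pos: [539.0, 113.4, 252.8]
ee_rot: [-0.001, 0.748, 0.663, -0.001]
force: [-0.2, -0.6, 0.2]
grip_width: 1.0
grip_force: 0.0
```

Run:
```python
from w import *
st,c,T,im,d,P=look('w3',[('tag_saddle',136),('purple_rail',130),('purple_pusher',95),('purple_pointer',46),('purple_mark',36)])
print(st['ee_rot'],st['grip_width'])
hsv=cv2.cvtColor(im,cv2.COLOR_RGB2HSV); H,S,V=hsv[...,0],hsv[...,1],hsv[...,2]
def show(n,m):
    if m.sum()>20:print(n,m.sum(),P[m].mean(0),cv2.minAreaRect(P[m][:,:2].astype(np.float32)))
x,y,z=P[...,0],P[...,1],P[...,2]
show('ptab',(d>0)&(z>119)&(z<127)&(abs(x-541)<35)&(abs(y-110)<40))
show('clip',(d>0)&(H>40)&(H<85)&(S>100)&(abs(x-490)<60)&(abs(y-180)<40))
show('pointer',(d>0)&(V<60)&(z>38)&(z<56)&(abs(x-550)<40)&(abs(y-165)<25))
show('tagtop',(d>0)&(z>178)&(z<195)&(abs(x-646)<50)&(abs(y-99)<50))
show('tagbridge',(d>0)&(z>137)&(z<150)&(abs(x-646)<50)&(abs(y-99)<50))
```

```text
[539.  113.4 252.8] 9.5667 cam [548.1 185.8 395.7] [-0.  -0.3 -1. ]
tag_saddle 0.72 [475.9 238.6] [645.9  99.6 136. ]
purple_rail 0.67 [324.7 225.5] [543.3 119.7 130. ]
purple_pusher 0.75 [325.  225.2] [542.9 111.2  95. ]
purple_pusher 0.21 [477.5 238.1] [662.6  86.2  95. ]
purple_pointer 0.8 [322.9 142.1] [548.9 172.4  46. ]
purple_mark 0.6 [255.6 143.3] [489.6 178.4  36. ]
purple_mark 0.44 [441.8 215.5] [651.4  92.8  36. ]
[-0.   0.7  0.7 -0. ] 0.99984572673122
ptab 1031 [541.1 112.8 122.8] ((541.0198974609375, 112.34439086914062), (39.806549072265625, 13.910882949829102), 82.99452209472656)
clip 703 [489.  182.4  39. ] ((488.7899169921875, 182.53945922851562), (33.52433776855469, 15.601667404174805), 82.59803771972656)
pointer 278 [549.9 162.4  47.6] ((562.8524780273438, 159.5569305419922), (29.625614166259766, 42.8194694519043), 65.57469177246094)
tagtop 1493 [644.1 101.6 184.9] ((645.1911010742188, 100.36589813232422), (36.326900482177734, 12.656170845031738), 83.34953308105469)
tagbridge 2857 [640.5 106.4 142.2] ((645.3919067382812, 98.20549011230469), (99.63750457763672, 35.50528335571289), 82.25859069824219)
```

View pics/w3.png

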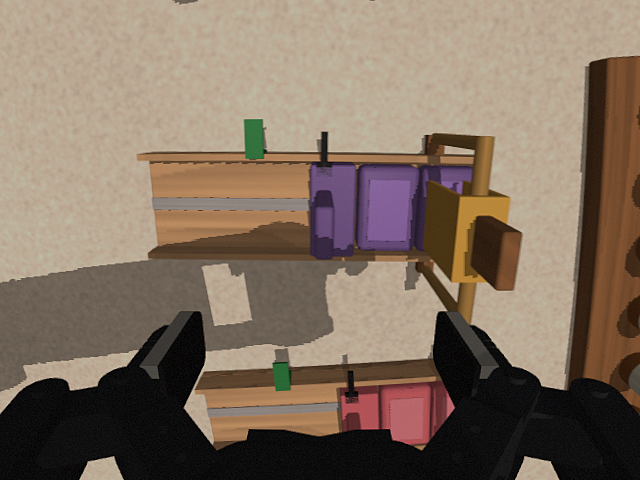

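The tag hangs on the rail (bridge at (470,235), tab top at z 185, upright). The pusher tab is at (323,230), pointer (324,147), clip (254,138); along the tray, the pointer is 60 mm from the clip. Descending onto the tab.

Request:
{"api": "send_rows", "payload": {
  "targets": [
    {"offset": [-0.25, 0, -4], "spin": 0},
    {"offset": [-0.25, 0, -8], "spin": 0},
    {"offset": [-0.25, 0, -12], "spin": 0},
    {"offset": [-0.25, 0, -15], "spin": 0},
    {"offset": [-0.25, 0, -17], "spin": 0},
    {"offset": [-0.25, 0, -17.3], "spin": 0},
    {"offset": [-0.25, 0, -17.3], "spin": 0},
    {"offset": [-0.25, 0, -17.3], "spin": 0}
  ]
}}

```text
time_s: 10.53
eef_pos: [542.3, 112.0, 81.0]
ee_rot: [0.001, 0.749, 0.663, 0.001]
force: [0.0, -0.2, 0.2]
grip_width: 0.999
grip_force: 0.0
```

Request:
{"api": "send_rows", "payload": {
  "targets": [
    {"offset": [0, 0, 0], "spin": 0},
    {"offset": [0, 0, 0], "spin": 0},
    {"offset": [0, 0, 0], "spin": 0},
    {"offset": [0, 0, 0], "spin": 0},
    {"offset": [0, 0, 0], "spin": 0},
    {"offset": [0, 0, 0], "spin": 0},
    {"offset": [0, 0, 0], "spin": 0},
    {"offset": [0, 0, 0], "spin": 0}
  ],
  "grip": 0,
  "squeeze": 60
}}

```text
time_s: 11.2
eef_pos: [541.4, 112.1, 80.1]
ee_rot: [0.0, 0.749, 0.663, 0.0]
force: [-0.1, -0.2, 3.7]
grip_width: 0.155
grip_force: 58.9
```

Request:
{"api": "send_rows", "payload": {
  "targets": [
    {"offset": [-1, 0.12, 0], "spin": 0},
    {"offset": [-2, 0.25, 0], "spin": 0},
    {"offset": [-3, 0.37, 0], "spin": 0},
    {"offset": [-4, 0.5, 0], "spin": 0},
    {"offset": [-5, 0.62, 0], "spin": 0},
    {"offset": [-5.7, 0.71, 0], "spin": 0},
    {"offset": [-6, 0.75, 0], "spin": 0},
    {"offset": [-6, 0.75, 0], "spin": 0}
  ]
}}

```text
time_s: 11.87
eef_pos: [481.8, 119.9, 80.2]
ee_rot: [0.001, 0.749, 0.663, 0.001]
force: [6.5, 2.5, -3.4]
grip_width: 0.156
grip_force: 59.4
```

Run:
```python
from w import *
st,c,T,im,d,P=look('w4',[('purple_pointer',46),('purple_mark',36)])
print(st['force'],st['grip_width'],st['grip_force'])
hsv=cv2.cvtColor(im,cv2.COLOR_RGB2HSV); H,S,V=hsv[...,0],hsv[...,1],hsv[...,2]
x,y,z=P[...,0],P[...,1],P[...,2]
def show(n,m):
    if m.sum()>20:print(n,m.sum(),P[m].mean(0),cv2.minAreaRect(P[m][:,:2].astype(np.float32)))
show('clip',(d>0)&(H>40)&(H<85)&(S>100)&(abs(x-490)<60)&(abs(y-180)<40))
show('tagtop',(d>0)&(z>178)&(z<195)&(abs(x-646)<50)&(abs(y-99)<50))
c,T=cam('scene'); im,d=ctrl.capture('scene')
for q,zz in [('purple_pointer',46),('purple_mark',36),('tag',61)]:
    for r in ctrl.place_of('scene',q)[:1]: print(q,r['conf'],np.array(r['uv']),at_z(c,T,r['uv'],zz))
cv2.imwrite('pics/s4.png',np.hstack([cv2.resize(im[200:380,260:500],None,fx=1.6,fy=1.6)])[...,::-1])
```

```text
[481.8 119.9  80.2] 11.8667 cam [490.2 192.2 223.1] [-0.  -0.3 -1. ]
purple_pointer 0.83 [318.7 162.6] [488.8 176.9  46. ]
purple_mark 0.82 [315.4 154.6] [487.6 179.8  36. ]
purple_mark 0.7 [399.6 253.3] [523.2 126.9  36. ]
[ 6.5  2.5 -3.4] 0.1559725714344934 59.36387121677399
clip 1892 [487.5 184.4  39.9] ((483.5360107421875, 168.4564666748047), (64.72955322265625, 21.157115936279297), 74.03658294677734)
purple_pointer 0.81 [414.4 300.7] [488.7 176.7  46. ]
purple_mark 0.75 [408.9 306.3] [499.7 175.5  36. ]
tag 0.73 [322.9 310. ] [646.9 105.9  61. ]
```

View pics/w4.png

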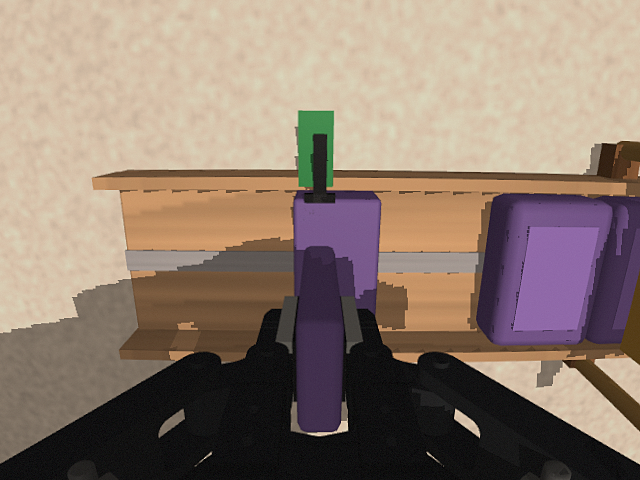

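View pics/s4.png

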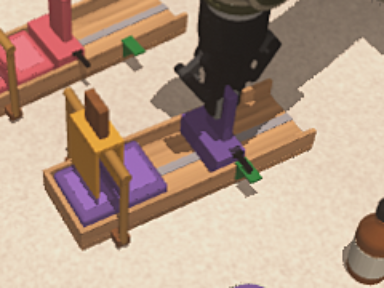

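The pointer at (320,165) sits over the clip, which spans columns 298–334. That is about 2 mm off its middle, and the tag is still hanging. I'll trim by 1.5 mm and settle.

Request:
{"api": "send_rows", "payload": {
  "targets": [
    {"offset": [-0.15, 0.02, 0], "spin": 0},
    {"offset": [-0.15, 0.02, 0], "spin": 0},
    {"offset": [-0.15, 0.02, 0], "spin": 0},
    {"offset": [-0.15, 0.02, 0], "spin": 0},
    {"offset": [-0.15, 0.02, 0], "spin": 0},
    {"offset": [-0.15, 0.02, 0], "spin": 0}
  ]
}}

```text
time_s: 12.72
eef_pos: [480.9, 120.0, 80.1]
ee_rot: [0.001, 0.749, 0.662, 0.001]
force: [6.0, 2.6, -1.5]
grip_width: 0.155
grip_force: 59.3
```

Run:
```python
from w import *
st,*_=look('w5',[('purple_pointer',46),('purple_mark',36)])
print(st['force'],st['grip_force'])
print(ctrl.finish_job())
```

```text
[480.9 120.   80.1] 12.7167 cam [489.3 192.3 223.1] [-0.  -0.3 -1. ]
purple_pointer 0.68 [320.4 163.7] [488.6 176.4  46. ]
purple_mark 0.59 [317.9 156.7] [487.8 178.9  36. ]
purple_mark 0.35 [318.7 337.8] [476.5  85.   36. ]
[ 6.   2.6 -1.5] 59.33818817138672
the job is handed in; nothing more can be done
None
```

I handed the job in at about 13 s with the yellow tag hanging released on the purple rail and the gripper holding the purple pusher, its pointer about 1 mm from the clip's middle by camera; no verdict came back.

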